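Open the shielded test box by its two catch buttons

ROBOT

A 7-joint arm with a two-finger parallel gripper is mounted at the origin on a cart in front of the work surface, level with it; the furniture and walls round the work are solid. World frame = base frame: x ahead of the robot, y to its left, z up, the work surface at z = 0. Lengths are in m, angles in degrees, forces in N, time in s.
With the tool pointing down it reaches from about 0.425 to 0.875 m from the base axis. Payload 4.7 kg.
Tool frame: the origin (TCP) lies midway between the tips of the shut fingers; the grasp point (between the pads) lies 19 mm behind it; z points along the fingers, y is the line along which they close (so a half turn about z gives the same grasp; the last joint's range is limited). The gripper opens to 87 mm and grips with 3 to 60 N. Pads are 19 mm wide; open, the fingers measure 117 mm over their backs; the gripper's body (75 mm by 190 mm) begins 51 mm behind the grasp point.
Start: joints at [66.354, 18.392, -4.016, 83.108, 1.295, 78.541, -3.26], TCP at [0.269, -0.592, 0.223] pointing down, gripper open.
Joint ranges: [-163.93, 163.93], [-17.29, 119.83], [-79.2, 71.16], [3.27, 140.29], [-89.18, 269.18], [5.43, 117.66], [-154.24, 154.24]. Speed limits (degrees/s): [147.25, 147.25, 180, 180, 180, 180, 180].

INTERFACE

Orientations are given as [roll, pitch, yaw] about the fixed x, y, z axes, in that order (R = Rz(yaw) Ry(pitch) Rx(roll)).
In Python, from cell import env gives the robot as it stands.
- The arm moves only by the tool step_arm, never from a script. Its argument "moves" is a list of rows, each an object with "dp": the shift along the tool's x, y, z in mm, a list of three; "dr": the turn, a rotation vector about the tool's x, y, z in rad, a list of three; "fingers": the closure, from 0 (fully open) to 1 (shut). In form: [{"dp": [dx, dy, dz], "dr": [ax, ay, az], "fingers": fingers}, ...]. A call has exactly 5 rows; each row shifts and turns the commanded pose from where the row before left it, along the tool's axes as they then stand; what a row does not reach is not made up. A row lasts 1/8 s, in which the tool goes at most 62.5 mm and 10.7 degrees, less where a joint would pass 70% of its speed; a pose out of reach is approached as far as the arm can. A call with a gripper value outside its range is refused whole. The fingers move at their own pace and stop on an object; "squeeze" is the grip in N (left out, the last holds). Time passes only in rows, so rows that do not move let the fingers close, or fill a call up. It gives the time, the measured TCP pose, the force, the opening and the grip force at its end, in the units of the state.
- env.get_obs(): the state, without advancing time (a new reading comes with each control period).
- env.read_camera(name): name is "scene" or "top" or "wrist"; returns the picture (420x560x3 uint8, red, green, blue); there is no depth.
- env.camera_model(name): a dict with "fx", "fy", "cx", "cy" (pixels), "R" (3x3) and "t" (3): a world point X has camera coordinates R X + t. Camera axes: x right, y down, z forward; pixel columns grow to the right and rows downward; lengths in m; the calibration is good to about 2 mm. A picture is of the moment at which its call begins: read the wrist's pose just before it. camera_model takes no time and is no camera call; for the wrist camera it gives the pose at the moment of the call.
- env.sign_off(): hands the job in; it is judged then, once.
The state is a dict: "time_s": time; "qpos": joint angles; "joint_velocities": joint speeds; "effort": joint torques, N m; "tool_pos": TCP position; "tool_rot": TCP orientation; "force": force on the tool from outside, world axes, zero at the start; "wrist_torque": the same for the moment, N m; "grip_width": finger opening in m; "grasp_force": force on a finger pad.
Only numpy, scipy, OpenCV 4.12 (cv2) and the standard library are available. Lean on these libraries where they do the work, as an engineer would, in place of code of your own. Each camera call takes 0.05 s, during which the arm holds its last target. There are 200 camera calls.

TASK

Open the shielded component test box with the fingertips alone, grasping nothing: slide the small lock knob on its front deck fully to the right (as seen from the robot), then press both square catch buttons down together, one fingertip on each and without undue force, and keep both held right down until the sprung lid has come free of its two-stage catches and has visibly risen by itself. Then let both buttons go, wait until the lid has come to rest fully open, and finish clear of the box; do not pry or push the lid, and leave the things standing round the box and on its deck where they are.

Things in the scene. Friction and masses are not known exactly. Their poses are not given: they have to be found in the camera images.
- test_box: Grey metal box fixed on the worktop, 220 mm (x) by 190 mm (y). Origin: centre of its underside; x points from its front (near the robot) to the hinge at its back, y to its left, z up. The flat front deck, 58 mm above the worktop, covers box x -110 to -29 mm; behind it the shut lid, its top at 61 mm, from x = -26 mm to the hinge at x = 104 mm.
- button_left_top (a point): Top centre of the left (+y) black catch button: box (-52, 31, 68) mm when up. Square cap 18 mm (box x) by 20 mm (box y), 10 mm above the deck, travel 6 mm straight down; its spring needs 2 N to start, 5 N at full travel. The buttons are 62 mm apart between centres along box y, 42 mm between near edges.
- button_right_top (a point): Centre of the top of the right (box -y) catch button, at box (-52, -31, 68) mm when up; like the left one.
- button_left (a joint): Depth of the left button, m: 0 up, 0.006 fully down. Below about 0.0045 its catch may still hold the lid. While the lock is on it goes down only about 1 mm.
- button_right (a joint): Depth of the right button, as the left.
- lock_knob (a point): Top centre of the ribbed metal lock knob, 14 mm (box x) by 12 mm (box y), its top 13 mm above the deck (71 mm above the worktop). It is 36 mm in front of the line of the buttons, at box x = -88 mm, and slides along box y: at y = +8 mm locked, -8 mm unlocked.
- lock (a joint): Travel of the lock knob to the right (box -y), m: near 0 locked (both buttons blocked), 0.016 fully unlocked. It stays where it is put; about 1.5 N moves it.
- lid (a joint): Opening angle of the lid, rad: 0 shut, 1.1 fully open. A damped spring (under 3 N at the edge) raises it once both catches are clear, at first about 0.2 rad/s, fully open 6 to 9 s later. If a button is let go before about 0.14 rad its catch takes the lid again, ajar at 0.115 rad. Its front edge moves up and away from the robot.
- lid_front (a point): Middle of the top front edge of the lid, at box (-26, 0, 61) mm when shut, 130 mm from the hinge.
- load_0: Small pale cylindrical coaxial terminator, 16 mm across, 30 mm high, standing on the right front corner of the deck at about box (-86, -76) mm. Origin at its underside. Leave alone.
- load_1: Another such terminator, standing on the worktop right of the box. Leave alone.
- load_2: Another such terminator, standing on the worktop right of the box. Leave alone.
- resistor: Dark standard resistor can with two brass terminals, 58 mm across, 88 mm high, standing on the worktop right of the box near its back. Leave alone.
- driver: Screwdriver with a blue handle, 126 mm long, 21 mm high, lying on the worktop left of the box. Leave alone.

How it is judged (in metres and radians):
On the way, in this order (a step that is already met when the one before it is completed fails the run):
1. the lock is slid to the right, lid still shut (value of joint lock above 0.013 m and value of joint lid below 0.03 rad), for 0.2 s.
2. both buttons are held down together by the fingertips while the lid comes free and rises past its second catch (value of joint each of button_left, button_right above 0.004 m and contact force between the fingers and button_left above 0.5 N and contact force between the fingers and button_right above 0.5 N and value of joint lid above 0.15 rad), for 0.1 s.
At the end, for the whole second after the job is handed in: The lid stands open at more than 1.0 of its 1.1 rad and at rest, both buttons are up again (within 1 mm), and the lock is still to the right (more than 13 of its 16 mm) (value of joint lid above 1 rad and velocity of joint lid below 0.05 rad/s and value of joint each of button_left, button_right below 0.001 m and value of joint lock above 0.013 m); the robot touches nothing.
It fails at once if the lid is pushed or pried by the robot (more than 10 N) (contact force between any of the fingers, the arm and lid above 10 N).
It fails at once if a button is pressed with more than 40 N (contact force between the fingers and button_left above 40 N or contact force between the fingers and button_right above 40 N).
It fails at once if a bystander is lifted, carried, knocked over or shifted by more than 15 mm (distance of any of load_0, load_1, load_2, resistor, driver from where it was at the start of the episode above 0.015 m or angle between any of load_0, load_1, load_2, resistor's own z axis and vertical above 0.5 rad).
It also fails if it takes over 67 s, if anything falls off the work surface, if the arm or the gripper's body presses on something with over 40 N, if the wrist force passes 120 N, or if a joint passes its speed limit or range.

## Working session

There is one attempt and no reset: what is moved stays moved. The work goes in short steps, Python scripts to look and compute and a tool call to move; the robot and the scene stay as the last step left them, time stands still between calls to the robot, and variables do not carry over. Pictures are saved under pics/ and viewed, at most 13 in all, crops included, and the job is handed in when it is done.

Besides the shell and the picture viewer there is one more tool, called as a command line: name --argument value ..., lists and objects as JSON in quotes. step_arm: Moves the arm, as the interface text tells. Its arguments: {"type":"object","properties":{"moves":{"type":"array","items":{"type":"object","properties":{"dp":{"type":"array","items":{"type":"number"}},"dr":{"type":"array","items":{"type":"number"}},"fingers":{"type":"number"}}}},"squeeze":{"type":"number"}},"required":["moves"]}

```bash
mkdir -p pics; ls
python3 - <<'E'
from cell import env
import cv2
o=env.get_obs();print({k:o[k] for k in('time_s','tool_pos','tool_rot','grip_width','force')})
for n in('scene','top'):
    im=env.read_camera(n);cv2.imwrite(f'pics/{n}0.png',im[:,:,::-1]);m=env.camera_model(n);print(n,m)
E
```

```text
pics
{'time_s': 0.0, 'tool_pos': array([ 0.26877741, -0.59121316,  0.22144843]), 'tool_rot': array([-1.79889198e+02,  7.91842917e-03,  2.44566561e+01]), 'grip_width': 0.08688907292784671, 'force': array([ 0.56982609,  0.26536678, -0.63990762])}
scene {'fx': 545.8480484863317, 'fy': 545.8480484863317, 'cx': 277.4266451596352, 'cy': 210.36125598082202, 'R': array([[-0.48031496, -0.87687995,  0.0194704 ],
       [-0.64018845,  0.3353192 , -0.69117276],
       [ 0.59954674, -0.34444534, -0.72242724]]), 't': array([0.34566501, 0.40682615, 0.8928086 ])}
top {'fx': 487.331602741645, 'fy': 487.331602741645, 'cx': 280.6224579109288, 'cy': 218.92537018693682, 'R': array([[ 0.00153481, -0.99932724, -0.03664302],
       [-0.99583957,  0.00181119, -0.09110582],
       [ 0.0911109 ,  0.0366304 , -0.99516683]]), 't': array([0.10311079, 0.58151716, 0.87742877])}
```

View pics/top0.png

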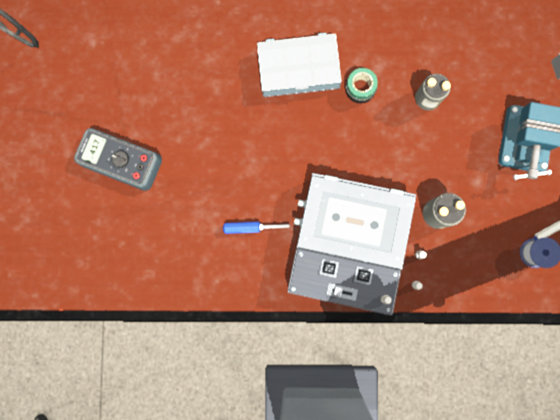

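View pics/scene0.png

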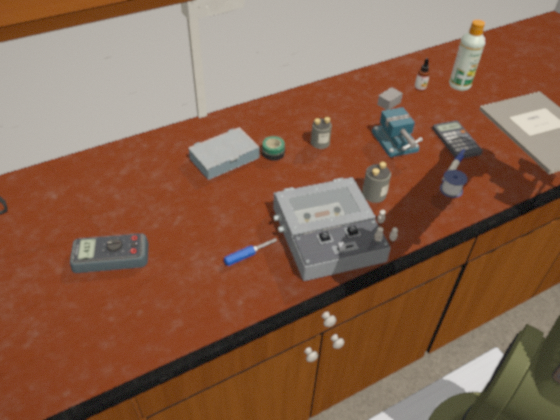

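The top view shows the box turned slightly clockwise, with buttons near (329,268) and (364,276) and the knob near (335,290). I'll enlarge it to read these more closely.

Run:
```python
import cv2
im=cv2.imread('pics/top0.png')[165:320,280:430]
cv2.imwrite('pics/topc.png',cv2.resize(im,None,fx=3.8,fy=3.8,interpolation=cv2.INTER_CUBIC))
```

```text
(no output)
```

View pics/topc.png

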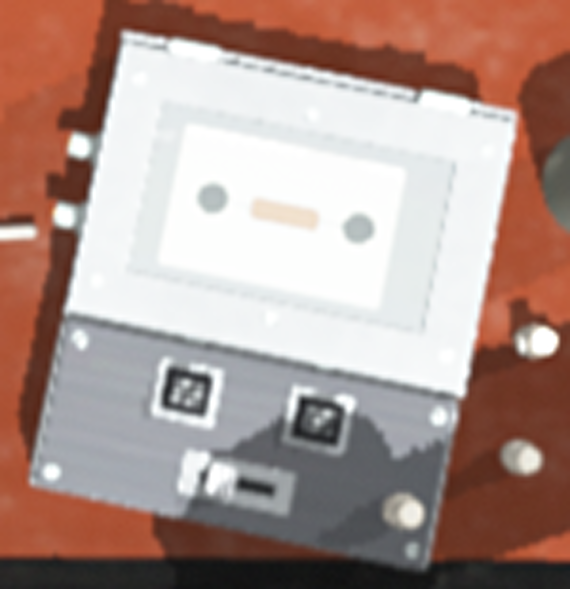

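The crop (3.8x) shows buttons at (187,391) and (319,419), deck front corners at (31,484) and (428,570), lid front corners at (68,318) and (465,397), and the knob at about (220,477), locked. Next I'll fit the box pose.

```bash
cat > h.py <<'E'
import numpy as np
from cell import env
from scipy.optimize import least_squares
def proj(m,X):
    c=X@m['R'].T+m['t']; return np.c_[m['fx']*c[:,0]/c[:,2]+m['cx'],m['fy']*c[:,1]/c[:,2]+m['cy']]
def B(p,b):
    c,s=np.cos(p[2]),np.sin(p[2]); b=np.atleast_2d(b)/1000.
    return np.c_[p[0]+c*b[:,0]-s*b[:,1],p[1]+s*b[:,0]+c*b[:,1],b[:,2]]
def ray(m,uv,z):
    d=m['R'].T@np.array([(uv[0]-m['cx'])/m['fx'],(uv[1]-m['cy'])/m['fy'],1]);o=-m['R'].T@m['t']
    return o+d*(z-o[2])/d[2]
E
python3 - <<'E'
from h import *
m=env.camera_model('top')
b=[[-52,31,68],[-52,-31,68],[-110,95,58],[-110,-95,58],[-26,95,61],[-26,-95,61],[104,95,61],[104,-95,61],[-88,8,71]]
uv=np.array([[187,391],[319,419],[31,484],[428,570],[68,318],[465,397],[124,34],[516,115],[221,476]])/3.8+[280,165]
r=least_squares(lambda p:(proj(m,B(p,b))-uv).ravel(),[.55,-.1,-.2],loss='soft_l1')
print(r.x,np.degrees(r.x[2]));print((proj(m,B(r.x,b))-uv).round(1))
print(B(r.x,b).round(4))
for c in [(537,340),(521,457)]: print(ray(m,np.array(c)/3.8+[280,165],.03))
print(ray(m,(445,205),.088), ray(m,(404,509) and np.array((404,509))/3.8+[280,165],.088))
w=env.camera_model('wrist');o=env.get_obs();from scipy.spatial.transform import Rotation as R
Rt=R.from_euler('xyz',o['tool_rot'],degrees=True).as_matrix()
print(Rt.round(3));print('cam in tool',Rt.T@(-w['R'].T@w['t']-o['tool_pos']),(w['R']@Rt).round(2))
E
```

```text
[ 0.53629935 -0.02548615 -0.20926905] -11.990233483487238
[[ 0.3 -0.2]
 [ 0.4 -0.1]
 [-1.1 -0.2]
 [ 0.5  0.3]
 [-1.  -3. ]
 [ 0.2 -1.3]
 [-0.9  1.2]
 [ 0.6  1.2]
 [ 0.3  0.5]]
[[ 4.919e-01  1.560e-02  6.800e-02]
 [ 4.790e-01 -4.500e-02  6.800e-02]
 [ 4.484e-01  9.030e-02  5.800e-02]
 [ 4.090e-01 -9.560e-02  5.800e-02]
 [ 5.306e-01  7.280e-02  6.100e-02]
 [ 4.911e-01 -1.130e-01  6.100e-02]
 [ 6.578e-01  4.580e-02  6.100e-02]
 [ 6.183e-01 -1.400e-01  6.100e-02]
 [ 4.519e-01  6.000e-04  7.100e-02]]
[ 0.51580827 -0.15393598  0.03      ]
[ 0.46007686 -0.14500473  0.03      ]
[ 0.5996055  -0.18191397  0.088     ] [ 0.43938824 -0.07885339  0.088     ]
[[ 0.91   0.414 -0.001]
 [ 0.414 -0.91   0.001]
 [-0.    -0.002 -1.   ]]
cam in tool [ 0.0659809  -0.00079308 -0.16197247] [[-0.    1.   -0.  ]
 [-0.97 -0.   -0.24]
 [-0.24 -0.    0.97]]
```

step_arm --moves '[{"dp": [0, 0, 0], "dr": [0, 0, 0.159], "fingers": 1}, {"dp": [0, 0, 0], "dr": [0, 0, 0.159], "fingers": 1}, {"dp": [0, 0, 0], "dr": [0, 0, 0.159], "fingers": 1}, {"dp": [0, 0, 0], "dr": [0, 0, 0.159], "fingers": 1}, {"dp": [0, 0, 0], "dr": [0, 0, 0], "fingers": 1}]'

```text
time_s: 0.72
tool_pos: [0.2689, -0.5915, 0.222]
tool_rot: [-180.0, 0.0, -11.9]
force: [-0.2, 0.1, -0.7]
grip_width: 0.0449
grasp_force: 0.0
```

```bash
cat >> h.py <<'E'
from scipy.spatial.transform import Rotation as Ro
P=np.array([.5363,-.0255,np.radians(-11.99)])
def to(b):
    "tool-axis mm from measured pose to box point (mm), and turn to box-aligned"
    o=env.get_obs();A=Ro.from_euler('xyz',o['tool_rot'],degrees=True)
    G=Ro.from_euler('xyz',[180,0,np.degrees(P[2])],degrees=True)
    bp=o['tool_pos']-[P[0],P[1],0];c,s=np.cos(P[2]),np.sin(P[2])
    print('t',round(o['time_s'],2),'box',(1000*np.array([c*bp[0]+s*bp[1],-s*bp[0]+c*bp[1],bp[2]])).round(1),'dp',(1000*A.inv().apply(B(P,b)[0]-o['tool_pos'])).round(1),'dr',(A.inv()*G).as_rotvec().round(3),'F',o['force'].round(1),'w',round(o['grip_width'],4))
E
python3 -c "
from h import *
to([-88,36,200])"
```

```text
t 0.72 box [-144.  -609.2  222. ] dp [  57.1 -645.    22.4] dr [-0.001  0.001  0.002] F [-0.2  0.1 -0.7] w 0.0449
```

step_arm --moves '[{"dp": [40, -40, 0], "dr": [0, 0, 0], "fingers": 1}, {"dp": [37, -45, 0], "dr": [0, 0, 0], "fingers": 1}, {"dp": [0, -50, 0], "dr": [0, 0, 0], "fingers": 1}, {"dp": [0, -50, 0], "dr": [0, 0, 0], "fingers": 1}, {"dp": [0, -50, 0], "dr": [0, 0, 0], "fingers": 1}]'

```text
time_s: 1.35
tool_pos: [0.3935, -0.376, 0.2223]
tool_rot: [180.0, 0.0, -11.8]
force: [1.2, -0.1, 0.7]
grip_width: 0.0018
grasp_force: 0.0
```

step_arm --moves '[{"dp": [0, -50, 0], "dr": [0, 0, 0], "fingers": 1}, {"dp": [0, -50, 0], "dr": [0, 0, 0], "fingers": 1}, {"dp": [0, -50, 0], "dr": [0, 0, 0], "fingers": 1}, {"dp": [0, -50, 0], "dr": [0, 0, 0], "fingers": 1}, {"dp": [0, -50, 0], "dr": [0, 0, 0], "fingers": 1}]'

```text
time_s: 1.98
tool_pos: [0.4452, -0.1317, 0.2226]
tool_rot: [180.0, -0.0, -11.8]
force: [0.4, -1.0, 0.4]
grip_width: 0.0007
grasp_force: 0.0
```

```bash
python3 -c "
from h import *
to([-88,36,150])"
```

```text
t 1.98 box [ -67.1 -122.8  222.6] dp [ -20.4 -158.9   72.5] dr [ 0.001 -0.     0.004] F [ 0.4 -1.   0.4] w 0.0007
```

step_arm --moves '[{"dp": [0, -45, 0], "dr": [0, 0, 0.004], "fingers": 1}, {"dp": [-6, -45, 10], "dr": [0, 0, 0], "fingers": 1}, {"dp": [-7, -40, 30], "dr": [0, 0, 0], "fingers": 1}, {"dp": [-7, -29, 32], "dr": [0, 0, 0], "fingers": 1}, {"dp": [0, 0, 0], "dr": [0, 0, 0], "fingers": 1}]'

```text
time_s: 2.6
tool_pos: [0.4567, 0.0288, 0.1483]
tool_rot: [180.0, 0.3, -11.8]
force: [0.2, -0.9, 0.5]
grip_width: 0.0008
grasp_force: 0.0
```

Run:
```python
from h import *
import cv2
to([-88,36,63])
m=env.camera_model('wrist');im=env.read_camera('wrist')
print(proj(m,B(P,[[-52,31,68],[-52,-31,68],[-88,8,71],[-26,95,61],[-26,-95,61],[-110,95,58]])).round())
cv2.imwrite('pics/w1.png',im[:,:,::-1])
```

```text
t 2.6 box [-89.1  36.6 148.3] dp [ 1.5  0.6 85.3] dr [0.    0.005 0.004] F [ 0.2 -0.9  0.5] w 0.0008
[[282. 170.]
 [363. 170.]
 [311. 216.]
 [199. 134.]
 [446. 135.]
 [205. 237.]]
```

View pics/w1.png

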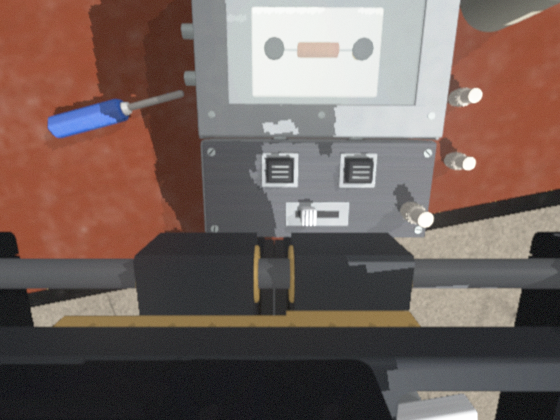

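The wrist view shows buttons at (280,170) and (358,170), the knob at (309,216), and finger tips meeting near u=275. The fit's predictions are a few px off to the right, so I'll check with a crop.

Run:
```python
from h import *
import cv2
m=env.camera_model('wrist')
print({k:m[k] for k in('fx','cx','cy')},proj(m,env.get_obs()['tool_pos'][None]))
im=cv2.imread('pics/w1.png')[90:290,190:450]
cv2.imwrite('pics/w1c.png',cv2.resize(im,None,fx=3,fy=3,interpolation=cv2.INTER_CUBIC))
```

```text
{'fx': 315.74908526665587, 'cx': 273.61628025838087, 'cy': 210.98593578292972} [[274.88695788 255.1949133 ]]
```

View pics/w1c.png

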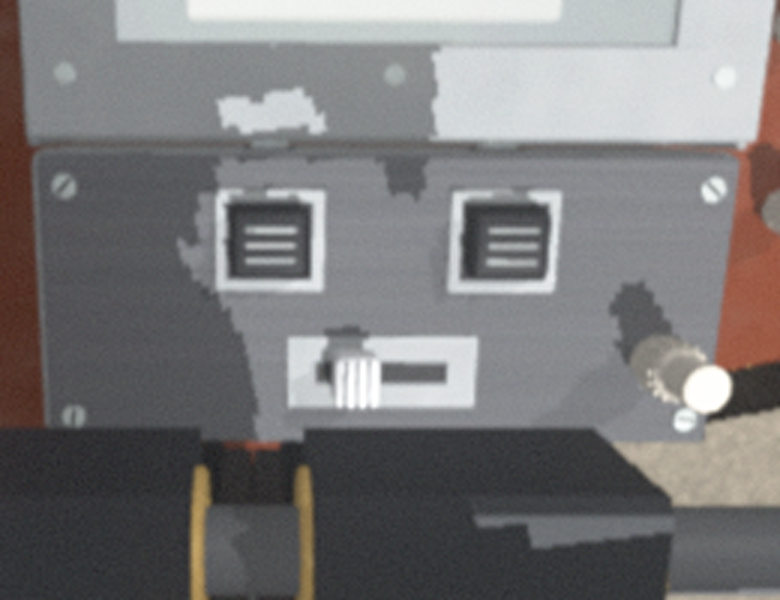

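```bash
sed -i 's/^P=.*/P=np.array([.5357,-.0244,np.radians(-11.99)])/' h.py; python3 -c "
from h import *
to([-88,35,63])"
```

```text
t 2.65 box [-86.6  34.2 149.7] dp [-1.2 -0.9 86.7] dr [0.001 0.002 0.001] F [ 0.7 -0.3  0.4] w 0.0008
```

step_arm --moves '[{"dp": [-1, -1, 25], "dr": [0, 0, 0], "fingers": 1}, {"dp": [0, 0, 25], "dr": [0, 0, 0], "fingers": 1}, {"dp": [0, 0, 20], "dr": [0, 0, 0], "fingers": 1}, {"dp": [0, 0, 12], "dr": [0, 0, 0], "fingers": 1}, {"dp": [0, 0, 3], "dr": [0, 0, 0], "fingers": 1}]'

```text
time_s: 3.28
tool_pos: [0.4585, 0.0268, 0.0656]
tool_rot: [180.0, 0.0, -12.3]
force: [-0.6, -0.5, -0.3]
grip_width: 0.0004
grasp_force: 0.0
```

```bash
python3 -c "
from h import *
to([-88,13,63])"
```

```text
t 3.27 box [-86.2  34.   65.6] dp [-1.7 21.   2.6] dr [ 0.     0.    -0.005] F [-0.6 -0.5 -0.3] w 0.0004
```

step_arm --moves '[{"dp": [-1, 4, 2], "dr": [0, 0, 0], "fingers": 1}, {"dp": [0, 4, 0], "dr": [0, 0, 0], "fingers": 1}, {"dp": [0, 4, 0], "dr": [0, 0, 0], "fingers": 1}, {"dp": [0, 4, 0], "dr": [0, 0, 0], "fingers": 1}, {"dp": [0, 2, 0], "dr": [0, 0, 0], "fingers": 1}]'

```text
time_s: 3.9
tool_pos: [0.4539, 0.0102, 0.0639]
tool_rot: [-180.0, -0.1, -12.2]
force: [0.3, 1.3, 0.9]
grip_width: 0.0007
grasp_force: 0.8
```

```bash
python3 -c "
from h import *
to([-88,13,63])"
```

```text
t 3.9 box [-87.2  16.8  63.9] dp [-0.8  3.8  0.9] dr [-0.    -0.001 -0.004] F [0.3 1.3 0.9] w 0.0007
```

Force +1.3 N in y suggests the knob is moving. I'll continue until it meets the stop.

step_arm --moves '[{"dp": [0, 2, 0], "dr": [0, 0, 0], "fingers": 1}, {"dp": [0, 1, 0], "dr": [0, 0, 0], "fingers": 1}, {"dp": [0, 1, 0], "dr": [0, 0, 0], "fingers": 1}, {"dp": [0, 1, 0], "dr": [0, 0, 0], "fingers": 1}, {"dp": [0, 0, 0], "dr": [0, 0, 0], "fingers": 1}]'

```text
time_s: 4.53
tool_pos: [0.4524, 0.0052, 0.0635]
tool_rot: [180.0, 0.0, -12.2]
force: [1.3, 1.9, 0.8]
grip_width: 0.0006
grasp_force: 0.6
```

```bash
python3 -c "
from h import *
to([-88,13,63])"
```

```text
t 4.53 box [-87.6  11.6  63.5] dp [-0.4 -1.4  0.5] dr [ 0.     0.    -0.004] F [1.3 1.9 0.8] w 0.0006
```

step_arm --moves '[{"dp": [0, 1, 0], "dr": [0, 0, 0], "fingers": 1}, {"dp": [0, 1, 0], "dr": [0, 0, 0], "fingers": 1}, {"dp": [0, 1, 0], "dr": [0, 0, 0], "fingers": 1}, {"dp": [0, 0, 0], "dr": [0, 0, 0], "fingers": 1}, {"dp": [0, 0, 0], "dr": [0, 0, 0], "fingers": 1}]'

```text
time_s: 5.15
tool_pos: [0.4516, 0.0022, 0.0635]
tool_rot: [180.0, 0.0, -12.2]
force: [1.0, 0.6, -0.3]
grip_width: 0.0007
grasp_force: 0.4
```

Run:
```python
from h import *
import cv2
to([-88,30,110])
im=env.read_camera('wrist')[60:340,150:450]
cv2.imwrite('pics/w2.png',cv2.resize(im[:,:,::-1],None,fx=2,fy=2))
```

```text
t 5.15 box [-87.8   8.5  63.5] dp [ -0.3 -21.5 -46.5] dr [ 0.     0.    -0.004] F [ 1.   0.6 -0.3] w 0.0007
```

View pics/w2.png

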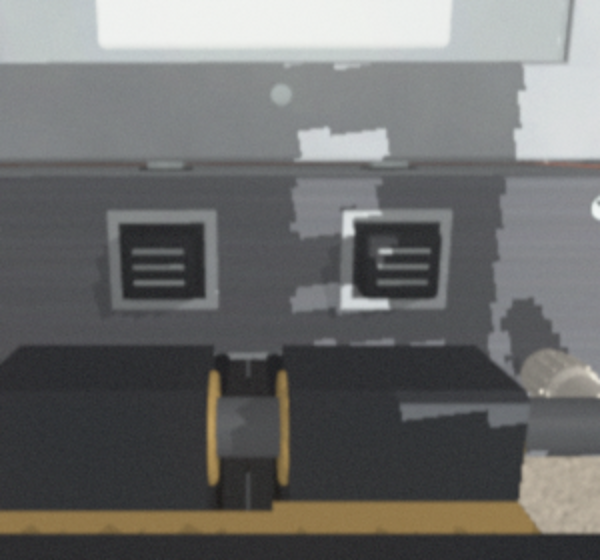

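Buttons sit at crop (160,262) and (398,262), so mid 279 against the finger line at 248 puts the tool at box y≈+8, matching the fit. The fingertips are only about 17 mm wide together, so the knob isn't at its stop yet and I'll push further.

step_arm --moves '[{"dp": [0, 1, 0], "dr": [0, 0, 0], "fingers": 1}, {"dp": [0, 1, 0], "dr": [0, 0, 0], "fingers": 1}, {"dp": [0, 1, 0], "dr": [0, 0, 0], "fingers": 1}, {"dp": [0, 1, 0], "dr": [0, 0, 0], "fingers": 1}, {"dp": [0, 0, 0], "dr": [0, 0, 0], "fingers": 1}]'

```text
time_s: 5.82
tool_pos: [0.4513, 0.0008, 0.0635]
tool_rot: [-179.8, -0.0, -12.2]
force: [1.7, 7.8, -0.9]
grip_width: 0.0004
grasp_force: 3.7
```

```bash
python3 -c "
from h import *
to([-88,30,110])"
```

```text
t 5.83 box [-87.8   7.1  63.5] dp [ -0.2 -23.  -46.4] dr [-0.003 -0.    -0.003] F [ 1.7  7.8 -0.9] w 0.0004
```

The stop is reached at 7.8 N. Next I'll back off, rise and open to about 53 mm.

step_arm --moves '[{"dp": [0, -8, 0], "dr": [0, 0, 0], "fingers": 1}, {"dp": [0, -4, -10], "dr": [0, 0, 0], "fingers": 0.39}, {"dp": [0, 0, -20], "dr": [0, 0, 0], "fingers": 0.39}, {"dp": [10, 8, -20], "dr": [0, 0, 0], "fingers": 0.39}, {"dp": [10, 8, 0], "dr": [0, 0, 0], "fingers": 0.39}]'

```text
time_s: 6.45
tool_pos: [0.4714, -0.0106, 0.1155]
tool_rot: [180.0, -0.2, -12.2]
force: [0.1, 0.5, 0.9]
grip_width: 0.0324
grasp_force: 0.0
```

Run:
```python
from h import *
import cv2
to([-52,0,75])
im=env.read_camera('wrist')[60:340,130:430]
cv2.imwrite('pics/w3.png',cv2.resize(im[:,:,::-1],None,fx=2,fy=2))
```

```text
t 6.45 box [-65.8   0.2 115.5] dp [13.6  0.1 40.5] dr [ 0.001 -0.004 -0.004] F [0.1 0.5 0.9] w 0.0324
```

View pics/w3.png

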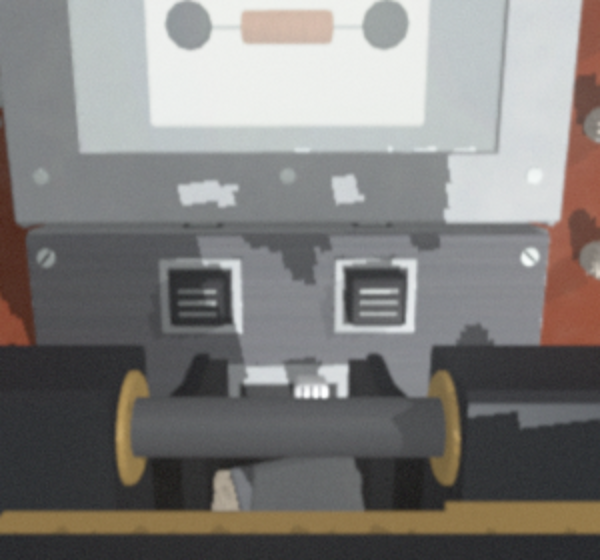

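The knob at crop (312,390) is 23 px (8 mm) right of the button midline, so it's fully unlocked. Next I'll position above the buttons.

step_arm --moves '[{"dp": [7, 0, 0], "dr": [0, 0, 0], "fingers": 0.39}, {"dp": [7, 0, 8], "dr": [0, 0, 0], "fingers": 0.39}, {"dp": [0, 0, 15], "dr": [0, 0, 0], "fingers": 0.39}, {"dp": [0, 0, 13], "dr": [0, 0, 0], "fingers": 0.39}, {"dp": [0, 0, 4], "dr": [0, 0, 0], "fingers": 0.39}]'

```text
time_s: 7.12
tool_pos: [0.4819, -0.0124, 0.0718]
tool_rot: [180.0, 0.2, -12.2]
force: [1.3, -0.7, 0.2]
grip_width: 0.0528
grasp_force: 0.0
```

Run:
```python
from h import *
import cv2
to([-52,0,68])
im=env.read_camera('wrist')[60:340,130:430]
cv2.imwrite('pics/w4.png',cv2.resize(im[:,:,::-1],None,fx=2,fy=2))
```

```text
t 7.12 box [-55.1   0.6  71.8] dp [3.1 0.6 3.8] dr [ 0.     0.003 -0.003] F [ 1.3 -0.7  0.2] w 0.0528
```

View pics/w4.png

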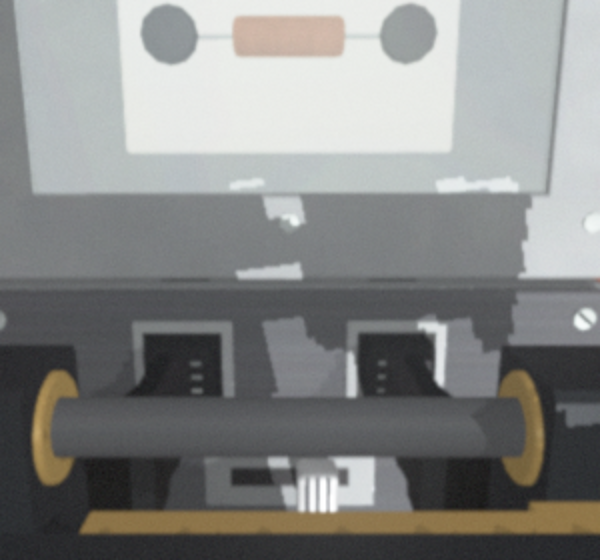

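Both tips stand over the buttons, with the inner faces at crop u≈190 and 388 within caps centred at 182 and 400. I'll press now.

step_arm --moves '[{"dp": [2, 0, 2], "dr": [0, 0, 0], "fingers": 0.39}, {"dp": [0, 0, 2], "dr": [0, 0, 0], "fingers": 0.39}, {"dp": [0, 0, 2], "dr": [0, 0, 0], "fingers": 0.39}, {"dp": [0, 0, 2], "dr": [0, 0, 0], "fingers": 0.39}, {"dp": [0, 0, 2], "dr": [0, 0, 0], "fingers": 0.39}]'

```text
time_s: 7.8
tool_pos: [0.4856, -0.0131, 0.0644]
tool_rot: [180.0, -0.0, -12.2]
force: [-2.7, 0.4, 7.3]
grip_width: 0.0532
grasp_force: 3.9
```

step_arm --moves '[{"dp": [0, 0, 1], "dr": [0, 0, 0], "fingers": 0.39}, {"dp": [0, 0, 1], "dr": [0, 0, 0], "fingers": 0.39}, {"dp": [0, 0, 1], "dr": [0, 0, 0], "fingers": 0.39}, {"dp": [0, 0, 0.5], "dr": [0, 0, 0], "fingers": 0.39}, {"dp": [0, 0, 0], "dr": [0, 0, 0], "fingers": 0.39}]'

```text
time_s: 8.43
tool_pos: [0.4857, -0.0131, 0.0623]
tool_rot: [179.9, -0.0, -12.2]
force: [-6.7, 0.2, 17.7]
grip_width: 0.0529
grasp_force: 8.8
```

Run:
```python
from h import *
import cv2
to([-52,0,62]); print(env.get_obs()['wrist_torque'].round(2))
im=env.read_camera('wrist')[60:340,130:430]
cv2.imwrite('pics/w5.png',cv2.resize(im[:,:,::-1],None,fx=2,fy=2))
```

```text
t 8.43 box [-51.2   0.6  62.3] dp [-0.8  0.6  0.3] dr [ 0.001 -0.001 -0.004] F [-6.7  0.2 17.7] w 0.0529
[ 0.12  1.49 -0.01]
```

Bottomed at z=62.3 with 17.7 N. I'll hold and watch the lid.

step_arm --moves '[{"dp": [0, 0, 0.5], "dr": [0, 0, 0], "fingers": 0.39}, {"dp": [0, 0, 0], "dr": [0, 0, 0], "fingers": 0.39}, {"dp": [0, 0, 0], "dr": [0, 0, 0], "fingers": 0.39}, {"dp": [0, 0, 0], "dr": [0, 0, 0], "fingers": 0.39}, {"dp": [0, 0, 0], "dr": [0, 0, 0], "fingers": 0.39}]'

```text
time_s: 9.1
tool_pos: [0.4857, -0.0131, 0.0623]
tool_rot: [179.9, -0.0, -12.2]
force: [-8.2, 0.1, 20.8]
grip_width: 0.053
grasp_force: 10.6
```

Run:
```python
from h import *
import cv2
to([-52,0,62]); print(env.get_obs()['wrist_torque'].round(2))
im=env.read_camera('wrist')[60:340,130:430]
a=cv2.imread('pics/w5.png')
im=cv2.resize(im[:,:,::-1],None,fx=2,fy=2)
cv2.imwrite('pics/w6.png',cv2.resize(np.hstack([a,im]),(800,373)))
```

```text
t 9.1 box [-51.2   0.7  62.3] dp [-0.8  0.7  0.3] dr [ 0.001 -0.001 -0.004] F [-8.2  0.1 20.8] w 0.053
[ 0.18  1.82 -0.03]
```

View pics/w6.png

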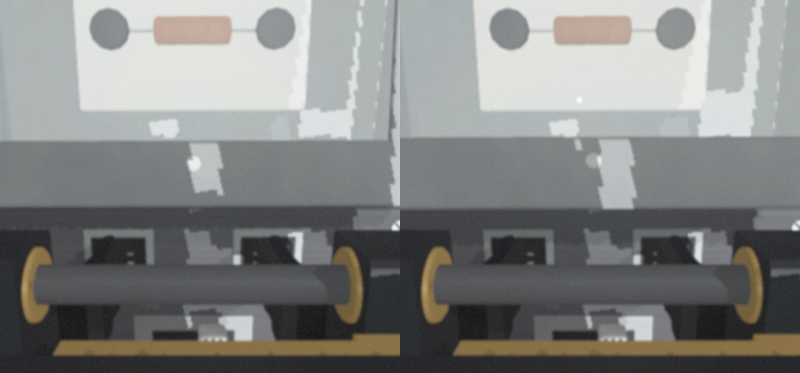

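The lid edge, at v≈207 then 209 in the halves, has moved since it was shut. I'll turn that row into an angle.

```bash
cat >> h.py <<'E'
def edge():
    m=env.camera_model('wrist')
    for a in (0,.05,.1,.115,.15,.2,.25,.3,.4):
        print(a,proj(m,B(P,[[104-130*np.cos(a),0,61+130*np.sin(a)]])).round(1)[0])
E
python3 -c "
from h import *
edge()
print(209/(2/3)/2+60,207/(2/3)/2+60,(280/2+60))"
```

```text
0 [275.9 209.9]
0.05 [276.  212.6]
0.1 [276.1 214.9]
0.115 [276.2 215.5]
0.15 [276.3 216.7]
0.2 [276.4 218. ]
0.25 [276.5 218.6]
0.3 [276.7 218.5]
0.4 [277.  215.6]
216.75 215.25 200.0
```

step_arm --moves '[{"dp": [0, 0, 0], "dr": [0, 0, 0], "fingers": 0.39}, {"dp": [0, 0, 0], "dr": [0, 0, 0], "fingers": 0.39}, {"dp": [0, 0, 0], "dr": [0, 0, 0], "fingers": 0.39}, {"dp": [0, 0, 0], "dr": [0, 0, 0], "fingers": 0.39}, {"dp": [0, 0, 0], "dr": [0, 0, 0], "fingers": 0.39}]'

```text
time_s: 9.78
tool_pos: [0.4857, -0.0131, 0.0623]
tool_rot: [179.9, -0.0, -12.2]
force: [-7.6, -0.4, 20.8]
grip_width: 0.0532
grasp_force: 10.6
```

Run:
```python
from h import *
import cv2
to([-52,0,62])
im=env.read_camera('wrist')[60:340,130:430]
a=cv2.imread('pics/w6.png')[:,400:]
im=cv2.resize(im[:,:,::-1],(400,373))
cv2.imwrite('pics/w7.png',np.hstack([a,im]))
```

```text
t 9.78 box [-51.3   0.6  62.3] dp [-0.7  0.6  0.3] dr [ 0.001 -0.001 -0.004] F [-7.6 -0.4 20.8] w 0.0532
```

View pics/w7.png

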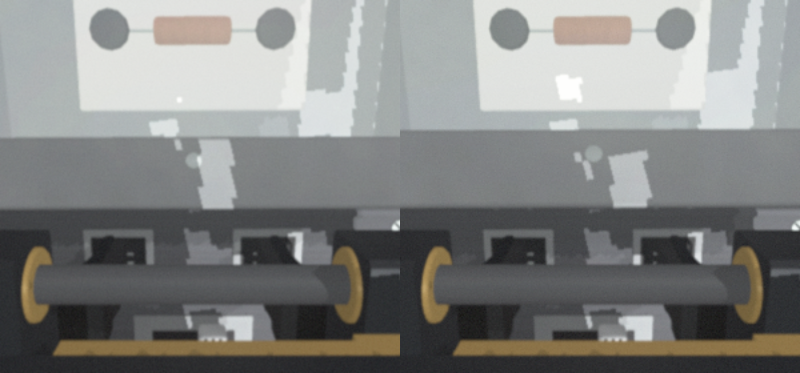

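Run:
```python
from h import *
m=env.camera_model('wrist');o=env.get_obs()
def at(p): # camera if tool translated to box point p
    n=dict(m);n['t']=m['t']-m['R']@(B(P,p)[0]-o['tool_pos']);return n
c,s=np.cos(P[2]),np.sin(P[2])
for p,v in (([-65.8,.2,115.5],152/2+60),([-55.1,.6,71.8],193/2+60)):
    X=ray(at(p),(275,v),.061)-[P[0],P[1],0];x=1000*(c*X[0]+s*X[1]);print('strip x',x)
    d=104-x
    for a in np.arange(0,.5,.05): print(round(a,2),(proj(m,B(P,[[104-d*np.cos(a),0,61+d*np.sin(a)]]))[0,1]).round(1),end='; ')
    print()
print([v*.75+60 for v in (140,136,130)])
```

```text
strip x -2.8847577102714417
0.0 166.3; 0.05 167.1; 0.1 167.5; 0.15 167.3; 0.2 166.5; 0.25 165.0; 0.3 162.7; 0.35 159.6; 0.4 155.5; 0.45 150.3; 
strip x -2.4730799224612467
0.0 165.5; 0.05 166.3; 0.1 166.6; 0.15 166.4; 0.2 165.6; 0.25 164.0; 0.3 161.7; 0.35 158.6; 0.4 154.4; 0.45 149.2; 
[165.0, 162.0, 157.5]
```

The lid is at about 0.37 rad, well past the second catch. I'll release straight up, then withdraw up and back.

step_arm --moves '[{"dp": [0, 0, -15], "dr": [0, 0, 0], "fingers": 0.39}, {"dp": [-5, 0, -35], "dr": [0, 0, 0], "fingers": 0.39}, {"dp": [-15, 0, -45], "dr": [0, 0, 0], "fingers": 0.39}, {"dp": [-15, 0, -45], "dr": [0, 0, 0], "fingers": 0.39}, {"dp": [0, 0, -40], "dr": [0, 0, 0], "fingers": 0.39}]'

```text
time_s: 10.45
tool_pos: [0.4503, -0.0054, 0.2413]
tool_rot: [179.9, -0.1, -12.2]
force: [0.4, -0.1, 1.0]
grip_width: 0.0531
grasp_force: 0.0
```

step_arm --moves '[{"dp": [0, 40, -20], "dr": [0, 0, 0], "fingers": 0.39}, {"dp": [0, 45, 0], "dr": [0, 0, 0], "fingers": 0.39}, {"dp": [0, 45, 0], "dr": [0, 0, 0], "fingers": 0.39}, {"dp": [0, 45, 0], "dr": [0, 0, 0], "fingers": 0.39}, {"dp": [0, 40, 0], "dr": [0, 0, 0], "fingers": 0.39}]'

```text
time_s: 11.08
tool_pos: [0.4049, -0.2174, 0.2596]
tool_rot: [180.0, -0.0, -12.3]
force: [0.3, 0.5, -0.5]
grip_width: 0.0531
grasp_force: 0.0
```

Run:
```python
from h import *
import time
to([-88,0,250])
# camera calls let time pass: wait for lid
import cv2
prev=None
for i in range(150):
    im=env.read_camera('scene')
    if i%15==0:
        c=cv2.GaussianBlur(im[120:290,250:420].astype(np.float32),(0,0),1)
        if prev is not None: print(round(env.get_obs()['time_s'],2),np.abs(c-prev).mean().round(2))
        prev=c
cv2.imwrite('pics/s8.png',im[:,:,::-1])
```

```text
t 11.07 box [ -87.8 -215.9  259.6] dp [  -1.1 -215.9    9.5] dr [ 0.    -0.    -0.005] F [ 0.3  0.5 -0.5] w 0.0531
11.88 1.91
12.62 1.76
13.38 1.7
14.12 2.23
14.88 2.36
15.62 2.52
16.38 2.29
17.12 0.54
17.88 0.54
```

View pics/s8.png

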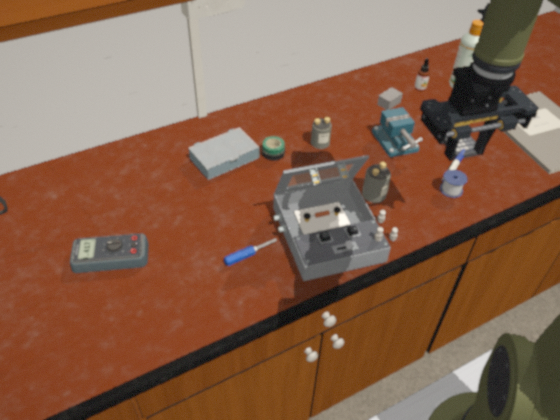

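The lid stands open at about (320,175) and stopped moving around 17 s. The terminators, the resistor and the driver are where they were, and the arm is clear.

```bash
python3 -c "
from cell import env
print(env.sign_off())"
```

```text
the job is handed in; nothing more can be done
None
```

The box is open and the job is handed in: I slid the lock fully right and held both buttons down until the lid was up about 0.37 rad. The lid then came to rest open by itself, nothing round the box looks moved, and the arm is clear. The judge gave no verdict at hand-in.

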